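Snap the sprung roller into the bench clay roller

TASK

Take the wooden roller from its cradle and fit it back into the bench clay roller: put its sprung end into the hole in one bearing cheek, push to compress the spring until the other end can drop in between the cheeks, then let it spring out into the opposite hole so that the roller hangs level in both holes, and let go. The cheeks may stand at any height setting, so feel for the holes gently, never force the frame, and leave the pottery and the brush where they are.

Things in the scene. Friction and masses are not known exactly. Their poses are not given: they have to be found in the camera images.
- frame: Bench clay roller, fixed to the bench: plywood bed 200 x 186 mm, top 20 mm up, on a steel plate 262 mm long; at each end an upright wooden bearing cheek and, just outside it, a post 100 mm wide, 14 mm thick, top at 60 mm. Origin: bench level under the middle; y runs from cheek to cheek, x across, z up. Both cheeks sit at one height, clamped; over 30 N on the frame is forcing it.
- face_left (a point): Point at bench level below the hole in the +y cheek, in the plane of its inner face (frame y = +95 mm, x = 0). Frame's axes. The cheek is 60 mm wide (x), 22 mm thick. Straight above this point its inner face has a blind round hole, 16 mm across, 7 mm deep, 1.5 mm chamfer. The roller may go in either way round.
- face_right (a point): The same for the identical -y cheek (frame y = -95 mm; faces 190 mm apart). The cheeks' height setting differs each time and is not measured: both hole centres lie at one height, anywhere from 47 to 77 mm above the bench. Each cheek's top is 16 mm above its hole's centre (63 to 93 mm), its face reaches 40 mm below it.
- cradle: Fixed dark wooden cradle, base 90 x 150 mm, 10 mm thick, with two pairs of chocks (tops at 48 mm, 62 mm either side of the middle) between which the roller lies along the cradle's y axis, its axis 40 mm above the bench. Origin: bench level, under the middle. The roller's middle is free to be gripped from above.
- roller_mid (a point): Centre of the loose wooden roller's barrel, on its axis. Barrel 36 mm in diameter, 168 mm long; about 0.25 kg. y lies along the roller towards the sprung end. Overall 207 mm free, 189 mm compressed. With the plunger at the bottom of one hole it must be pressed in 10 mm or more for the fixed pin to pass the other cheek; seated in both holes it stays pressed in 3 mm.
- pin_tip (a point): Outer tip of the fixed pin (round-nosed polished steel, 11 mm in diameter, 9 mm long) on the roller's -y end, on the axis, 93 mm from the roller's centre. Same axes as the roller.
- plunger_tip (a point): Outer tip of the sprung plunger (round-nosed polished steel, 11 mm in diameter) on the roller's +y end, on the axis. It stands 30 mm out of the barrel when free (114 mm from the roller's centre) and 12 mm when pushed fully in. Same axes as the roller.
- plunger (a joint): How far the plunger is pressed in (m): 0 free, 0.018 fully in. The spring takes 4 N to start moving, 9 N at 10 mm, 13 N fully in.
- bowl: Bystander: terracotta bowl, 110 mm across, 50 mm high, origin under its centre.
- beaker: Bystander: terracotta beaker, 70 mm across, 80 mm high, origin under its centre.
- jar: Bystander: terracotta jar with wooden lid, 60 mm across, 85 mm high, origin under its centre.
- brush: Bystander: wooden brush, 170 mm long, lying on the bench between the robot and the work.

How it is judged:
On the way:
1. the plunger's tip is in a cheek's hole and the spring is compressed by 9 mm or more (value of joint plunger above 0.009 m and ((y of plunger_tip in the frame of frame above 0.098 m and x of plunger_tip in the frame of frame between -0.006 and 0.006 m and z of plunger_tip in the frame of frame between 0.041 and 0.082 m) or (y of plunger_tip in the frame of frame below -0.098 m and x of plunger_tip in the frame of frame between -0.006 and 0.006 m and z of plunger_tip in the frame of frame between 0.041 and 0.082 m))), for 0.1 s.
At the end, for the whole second after the job is handed in: Plunger and fixed pin each reach at least 4 mm into opposite holes (tips within 6 mm of the holes' line, 41 to 82 mm above the bench); the roller lies along the line between the holes within 0.06 rad, its plunger held pressed in by 1 to 6 mm, at rest and let go (((y of plunger_tip in the frame of frame above 0.099 m and x of plunger_tip in the frame of frame between -0.006 and 0.006 m and z of plunger_tip in the frame of frame between 0.041 and 0.082 m and y of pin_tip in the frame of frame below -0.099 m and x of pin_tip in the frame of frame between -0.006 and 0.006 m and z of pin_tip in the frame of frame between 0.041 and 0.082 m) or (y of plunger_tip in the frame of frame below -0.099 m and x of plunger_tip in the frame of frame between -0.006 and 0.006 m and z of plunger_tip in the frame of frame between 0.041 and 0.082 m and y of pin_tip in the frame of frame above 0.099 m and x of pin_tip in the frame of frame between -0.006 and 0.006 m and z of pin_tip in the frame of frame between 0.041 and 0.082 m)) and angle between the y axis of roller_mid and the y axis of frame, either way round below 0.06 rad and value of joint plunger between 0.001 and 0.006 m and velocity of joint plunger between -0.02 and 0.02 m/s); the robot touches nothing.
It fails at once if the frame is forced: more than 30 N on it (contact force between frame and anything else above 30 N).
It fails at once if the bowl is moved by more than 20 mm (distance of bowl from where it was at the start of the episode above 0.02 m).
It fails at once if the beaker is moved by more than 20 mm (distance of beaker from where it was at the start of the episode above 0.02 m).
It fails at once if the jar is moved by more than 20 mm (distance of jar from where it was at the start of the episode above 0.02 m).
It fails at once if the brush is moved by more than 20 mm (distance of brush from where it was at the start of the episode above 0.02 m).
It also fails if it takes over 72 s, if anything falls off the work surface, if the arm or the gripper's body presses on something with over 40 N, if the wrist force passes 120 N, or if a joint passes its speed limit or range.

ROBOT

A 6-joint arm with a two-finger parallel gripper is mounted at the origin on the work surface. World frame = base frame: x ahead of the robot, y to its left, z up, the work surface at z = 0. Lengths are in m, angles in rad, forces in N, time in s.
With the tool pointing down it reaches from about 0.25 to 0.775 m from the base axis. Payload 4 kg.
Tool frame: the origin (TCP) lies at the very end of the fingers, on their centre line; the grasp point (between the pads) lies 19 mm behind it; z points along the fingers, y is the line along which they close (so a half turn about z gives the same grasp; the last joint's range is limited). The gripper opens to 94 mm and grips with 3 to 60 N. Pads are 16 mm wide; open, the fingers measure 119 mm over their backs; the gripper's body (75 mm by 177 mm) begins 78 mm behind the grasp point.
Start: joints at [1.063, 0.087, 1.371, -0, 1.684, -0.103], TCP at [0.217, 0.506, 0.206] pointing down, gripper open.
Joint ranges: [-3.1, 3.1], [-0.76, 2.03], [0.27, 2.55], [-1.08, 4.22], [0.17, 2.65], [-2.57, 2.57]. Speed limits (rad/s): [2.79, 2.79, 3.14, 3.14, 3.14, 3.14].

INTERFACE

Orientations are given as [roll, pitch, yaw] about the fixed x, y, z axes, in that order (R = Rz(yaw) Ry(pitch) Rx(roll)).
In Python, from bench import robot gives the robot as it stands. The module is installed in compiled form; this text tells all that it offers.
- The arm moves only by the tool move_arm, never from a script. Its argument "deltas" is one flat list of numbers, 7 for each row, row after row: the turn, a rotation vector about the tool's x, y, z in rad, then the shift along the tool's x, y, z in cm, then the closure, from -1 (fully open) to 1 (shut). A call has 1 to 8 rows; each row is the pose to reach, as a shift and turn from the pose commanded when the call began, along the tool's axes at that moment; what a row does not reach only later rows make up. A row lasts 1/10 s, in which the tool goes at most 50 mm and 8.59 degrees, less where a joint would pass 70% of its speed; a pose out of reach is approached as far as the arm can. A call with a gripper value outside its range is refused whole. The fingers move at their own pace and stop on an object; the grip force is fixed at half the most. Time passes only in rows, so rows that repeat a pose let the fingers close. It gives the time, the measured TCP pose, the force, the opening and the grip force at its end, in the units of the state.
- robot.get_obs(): the state, without advancing time (a new reading comes with each control period).
- robot.snapshot(name): name is "side" or "top"; returns a dict with "image" (384x512x3 uint8, red, green, blue), "depth" (384x512 float32, m along the optical axis (not along the pixel's ray), 0 where there is no reading), "fov_y" (degrees; the focal length in pixels is half the picture's height over the tangent of half this angle, whatever the lens; pixels are square), "cx", "cy" (the principal point, pixels), "origin" and "orientation" of the camera in the world. Camera axes: x right, y up, looking along -z (the intrinsics and any distortion apply to the point x, -y, -z); pixel columns grow to the right and rows downward; lengths in m; the calibration is good to about 2 mm. A picture is of the moment at which its call begins.
- robot.close_job(): hands the job in; it is judged then, once.
The state is a dict: "time": time; "joint_positions": joint angles; "qvel": joint speeds; "joint_torque": joint torques, N m; "tool_pos": TCP position; "ee_rot": TCP orientation; "wrist_force": force on the tool from outside, world axes, zero at the start; "wrist_torque": the same for the moment, N m; "width": finger opening in m; "finger_force": force on a finger pad.
Only numpy, scipy, OpenCV 4.12 (cv2) and the standard library are available. Lean on these libraries where they do the work, as an engineer would, in place of code of your own. Each camera call takes 0.05 s, during which the arm holds its last target. There are 200 camera calls.

## Working session

There is one attempt and no reset: what is moved stays moved. The work goes in short steps, Python scripts to look and compute and a tool call to move; the robot and the scene stay as the last step left them, time stands still between calls to the robot, and variables do not carry over. Pictures are saved under pics/ and viewed, at most 10 in all, crops included, and the job is handed in when it is done.

Besides the shell and the picture viewer there is one more tool, called by a JSON object that holds its "name" and its "arguments", one argument or row to a line. move_arm: Moves the arm, as the interface text tells. Its arguments: {"type":"object","properties":{"deltas":{"type":"array","items":{"type":"number"}}},"required":["deltas"]}

```bash
mkdir -p pics; cat > h.py <<'E'
import numpy as np, cv2
from scipy.spatial.transform import Rotation as R
from bench import robot
def snap(n,save=None):
    s=robot.snapshot(n)
    if save: cv2.imwrite(f'pics/{save}.png',s['image'][...,::-1])
    return s
def cloud(s):
    h,w=s['depth'].shape; f=h/2/np.tan(np.radians(s['fov_y'])/2)
    u,v=np.meshgrid(np.arange(w),np.arange(h)); d=s['depth']
    p=np.stack([(u-s['cx'])/f*d,-(v-s['cy'])/f*d,-d],-1)
    o=np.array(s['orientation']); M=o if o.shape==(3,3) else R.from_euler('xyz',o).as_matrix()
    P=p@M.T+np.array(s['origin']); P[d==0]=np.nan
    return P
E
python3 - <<'E'
from h import *
for n in('side','top'):
    s=snap(n,n+'0'); print(n,{k:v for k,v in s.items() if k not in('image','depth')})
    P=cloud(s); np.savez(n+'0',P=P,im=s['image'])
    for px in((100,100),(200,256),(300,400),(350,250)): print(px,P[px].round(3))
print(robot.get_obs())
E
```

```text
side {'fov_y': 46.017051397659046, 'cx': 251.65533279536206, 'cy': 192.89899030447663, 'origin': array([ 0.36035587, -0.79471995,  0.71230198]), 'orientation': array([ 0.89770342, -0.01993032, -0.24689085])}
(100, 100) [0.218 0.663 0.001]
(200, 256) [ 0.596  0.039 -0.   ]
(300, 400) [ 0.795 -0.322 -0.001]
(350, 250) [ 0.481 -0.361 -0.001]
top {'fov_y': 46.38881660255208, 'cx': 254.9369447738486, 'cy': 192.81664887103204, 'origin': array([0.47239532, 0.02651733, 1.08190277]), 'orientation': array([ 0.12296267, -0.0140853 , -1.547304  ])}
(100, 100) [ 0.829  0.405 -0.001]
(200, 256) [ 0.589  0.011 -0.   ]
(300, 400) [ 0.359 -0.337 -0.002]
(350, 250) [ 0.236  0.017 -0.004]
{'time': 0.1, 'joint_positions': array([ 1.06291478e+00,  8.78991589e-02,  1.37208231e+00, -5.13673702e-06,
        1.68355987e+00, -1.03102126e-01]), 'qvel': array([ 3.13658698e-04, -1.24934030e-03, -4.42397816e-03,  7.56014007e-05,
        1.30725199e-03,  1.46645283e-03]), 'joint_torque': array([ 2.90656135e-03, -3.41254950e+01, -3.03301692e+01,  7.19337235e-02,
        3.04993778e-02, -1.11994450e-04]), 'tool_pos': array([0.21637388, 0.50513446, 0.20442188]), 'ee_rot': array([-3.13965379e+00, -1.95479457e-04,  2.73681247e+00]), 'wrist_force': array([0.63599027, 0.19418532, 0.01068681]), 'wrist_torque': array([-0.01206935,  0.00924317,  0.04541347]), 'finger_force': 0.0, 'width': 0.0941233752939816}
```

View pics/top0.png

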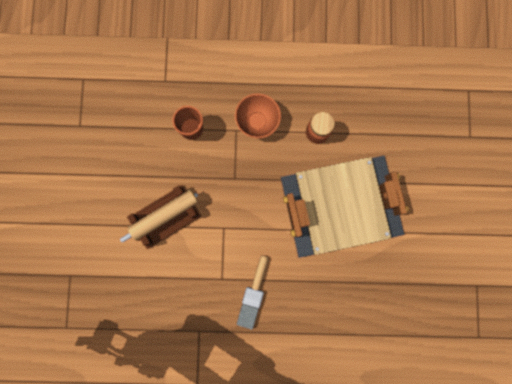

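View pics/side0.png

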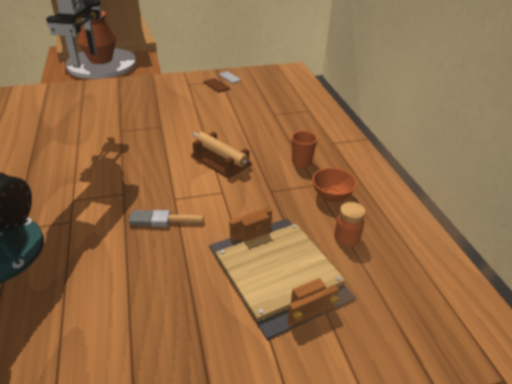

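The top view shows the roller in its cradle about (165,217), with the long plunger at lower left (122,240). The frame is about (343,207), with cheeks at (298,215) and (395,193). The side view agrees. Next I measure from the clouds.

```bash
python3 - <<'E'
from h import *
T=np.load('top0.npz');P=T['P']; S=np.load('side0.npz')['P']
def sel(P,u0,u1,v0,v1,z0,z1):
    Q=P[v0:v1,u0:u1].reshape(-1,3); return Q[(Q[:,2]>z0)&(Q[:,2]<z1)]
def desc(n,Q):
    r=cv2.minAreaRect((Q[:,:2]*1000).astype(np.float32)); print(n,len(Q),'med',np.median(Q,0).round(4),'zmax',np.percentile(Q[:,2],[50,90,98]).round(4),'rect',np.round(r[0],1),np.round(r[1],1),round(r[2],1))
for nm,(a,b) in dict(top=((280,412,150,262),(115,208,180,250)),).items():
    desc('plate/bed',sel(P,*a,.006,.03))
    desc('bed',sel(P,*a,.016,.024))
    for lo in(.055,.065):
        desc('c1',sel(P,280,316,185,245,lo,.1)); desc('c2',sel(P,380,412,165,220,lo,.1))
    Q=sel(P,*b,.05,.07); desc('roller',Q)
    c=Q[:,:2].mean(0);u,s,vt=np.linalg.svd(Q[:,:2]-c);d=vt[0];print('axis',d,np.degrees(np.arctan2(d[1],d[0])))
    Q=sel(P,*b,.03,.07);w=(Q[:,:2]-c)@d;n=(Q[:,:2]-c)@[-d[1],d[0]];k=abs(n)<.008
    print('extent',w[k].min(),w[k].max(),c)
    for t in np.arange(-.13,.13,.01):
        m=k&(abs(w-t)<.005); print(round(t,3),m.sum(),Q[m,2].max().round(3) if m.any() else '',end=' | ')
print()
desc('sc1',sel(S,225,275,200,245,.05,.1));desc('sc2',sel(S,285,345,270,325,.05,.1))
for z in np.arange(.05,.1,.004): print(round(z,3),len(sel(P,280,316,185,245,z,z+.004)),len(sel(P,380,412,165,220,z,z+.004)),len(sel(S,225,275,200,245,z,z+.004)),len(sel(S,285,345,270,325,z,z+.004)))
E
```

```text
plate/bed 6996 med [ 0.5794 -0.1962  0.0189] zmax [0.0189 0.0215 0.0234] rect [ 580.3 -191.2] [200.2 268.9] 13.3
bed 6009 med [ 0.5797 -0.1962  0.0192] zmax [0.0192 0.0215 0.0229] rect [ 579.8 -188.9] [200.  249.5] 13.4
c1 522 med [ 0.5547 -0.0837  0.0611] zmax [0.0611 0.0651 0.0668] rect [555.  -85.3] [99.3 36.5] 13.8
c2 505 med [ 0.6062 -0.3052  0.0614] zmax [0.0614 0.0652 0.0668] rect [ 607.  -304.9] [99.5 37.3] 13.7
c1 57 med [ 0.5521 -0.0933  0.066 ] zmax [0.066  0.0672 0.0682] rect [554.6 -92.1] [55.4 21.5] 13.6
c2 67 med [ 0.6056 -0.2969  0.0658] zmax [0.0658 0.0669 0.0677] rect [ 605.7 -300.6] [57.6 27.8] 12.5
roller 882 med [0.5453 0.2284 0.0548] zmax [0.0548 0.0579 0.0597] rect [541.9 225.5] [ 77.  169.9] 37.0
axis [-0.55228823  0.83365323] 123.52413733442555
extent -0.09167790282546524 0.112322178813575 [0.54529418 0.22802368]
-0.13 0  | -0.12 0  | -0.11 0  | -0.1 0  | -0.09 13 0.051 | -0.08 32 0.06 | -0.07 28 0.062 | -0.06 31 0.058 | -0.05 30 0.06 | -0.04 30 0.058 | -0.03 30 0.061 | -0.02 32 0.06 | -0.01 30 0.059 | -0.0 32 0.062 | 0.01 31 0.06 | 0.02 31 0.06 | 0.03 30 0.058 | 0.04 32 0.062 | 0.05 33 0.061 | 0.06 29 0.06 | 0.07 32 0.059 | 0.08 25 0.06 | 0.09 18 0.05 | 0.1 20 0.047 | 0.11 16 0.046 | 0.12 0  | 
sc1 506 med [ 0.5512 -0.0919  0.0607] zmax [0.0607 0.0649 0.0659] rect [554.4 -88. ] [100.   40.6] 11.7
sc2 869 med [ 0.6048 -0.3119  0.0603] zmax [0.0603 0.0649 0.0662] rect [ 607.2 -307.2] [99.9 38.6] 13.6
0.05 9 19 53 70
0.054 96 89 73 113
0.058 210 212 171 358
0.062 197 183 201 305
0.066 28 30 8 23
0.07 0 0 0 0
0.074 0 0 0 0
0.078 0 0 0 0
0.082 0 0 0 0
0.086 0 0 0 0
0.09 0 0 0 0
0.094 0 0 0 0
0.098 0 0 0 0
```

```bash
cat > fit.py <<'E'
from h import *
from scipy.optimize import least_squares
T=np.load('top0.npz')['P'];S=np.load('side0.npz')['P']
def reg(P,c,r,z0,z1):
    Q=P.reshape(-1,3);Q=Q[np.isfinite(Q).all(1)]; return Q[(np.hypot(*(Q[:,:2]-c).T)<r)&(Q[:,2]>z0)&(Q[:,2]<z1)]
# frame: minimise tilt/extent of posts+cheek tops
for n,P in(('top',T),('side',S)):
    Q=reg(P,[.5805,-.195],.16,.054,.075)
    best=None
    for yaw in np.radians(np.arange(11,16,.1)):
        c,s=np.cos(yaw),np.sin(yaw); L=(Q[:,:2])@np.array([[c,-s],[s,c]])
        e=np.percentile(L,[1.5,98.5],axis=0); a=(e[1]-e[0])
        if best is None or a.prod()<best[0]: best=(a.prod(),yaw,a,np.array([[c,-s],[s,c]])@e.mean(0))
    _,yaw,a,ctr=best; print(n,'yaw',np.degrees(yaw),'ext',a,'ctr',ctr)
    c,s=np.cos(yaw),np.sin(yaw);L=(Q[:,:2]-ctr)@np.array([[c,-s],[s,c]])
    for y in np.arange(.088,.14,.006):
        for sg in(1,-1):
            m=(abs(sg*L[:,1]-y-.003)<.003)&(abs(L[:,0])<.025)
            if m.any(): print(sg,round(y,3),m.sum(),np.percentile(Q[m,2],[25,50,75]).round(4),end=' | ')
        print()
for n,P in(('top',T),('side',S)):
    Q=reg(P,[.545,.228],.105,.049,.064)
    def f(p):
        d=np.array([np.cos(p[2]),np.sin(p[2])]);q=Q[:,:2]-p[:2];nn=q@[-d[1],d[0]]
        return np.hypot(nn,Q[:,2]-p[3])-.018
    q0=Q[:,:2].mean(0)
    r=least_squares(f,[*q0,np.radians(123.5),.04],loss='soft_l1',f_scale=.002).x
    d=np.array([np.cos(r[2]),np.sin(r[2])]); w=(Q[:,:2]-r[:2])@d; nn=(Q[:,:2]-r[:2])@[-d[1],d[0]]
    A=reg(P,[.545,.228],.14,.034,.064);wa=(A[:,:2]-r[:2])@d;na=(A[:,:2]-r[:2])@[-d[1],d[0]]
    wa=wa[abs(na)<.005]
    print(n,'axis z',r[3],'ang',np.degrees(r[2]),'mid by barrel',r[:2]+d*(w.min()+w.max())/2,'len',np.ptp(w),'tips mid',r[:2]+d*((wa.min()+wa.max())/2-.0105),'len',np.ptp(wa))
E
python3 fit.py
```

```text
top yaw 14.399999999999988 ext [0.09324892 0.25985196] ctr [ 0.5810972  -0.19481718]

1 0.094 54 [0.0622 0.0635 0.065 ] | -1 0.094 65 [0.0593 0.0624 0.0645] | 
1 0.1 58 [0.0626 0.0635 0.0649] | -1 0.1 60 [0.062  0.0633 0.0653] | 
1 0.106 58 [0.0626 0.0636 0.0645] | -1 0.106 56 [0.0624 0.0635 0.0652] | 
1 0.112 61 [0.0604 0.0628 0.0645] | -1 0.112 50 [0.0628 0.0638 0.0646] | 
1 0.118 56 [0.0573 0.0581 0.0598] | -1 0.118 47 [0.058  0.0586 0.0601] | 
1 0.124 58 [0.0582 0.0591 0.0601] | -1 0.124 54 [0.0578 0.059  0.06  ] | 
1 0.13 10 [0.0546 0.0573 0.0586] | -1 0.13 8 [0.0577 0.0579 0.0586] | 

side yaw 12.799999999999994 ext [0.09449593 0.26012518] ctr [ 0.58087285 -0.19838145]
1 0.088 1 [0.0564 0.0564 0.0564] | -1 0.088 9 [0.0634 0.0641 0.0645] | 
1 0.094 89 [0.0575 0.0612 0.064 ] | -1 0.094 71 [0.0635 0.0645 0.0653] | 
1 0.1 44 [0.0636 0.0642 0.065 ] | -1 0.1 67 [0.0635 0.0642 0.0652] | 
1 0.106 44 [0.0634 0.064  0.0648] | -1 0.106 77 [0.0635 0.0642 0.0648] | 
1 0.112 39 [0.0635 0.0642 0.065 ] | -1 0.112 102 [0.0595 0.0622 0.0643] | 
1 0.118 13 [0.0602 0.0611 0.0635] | -1 0.118 74 [0.0589 0.0596 0.0603] | 
1 0.124 40 [0.0592 0.0598 0.0602] | -1 0.124 98 [0.0571 0.0588 0.0597] | 
1 0.13 9 [0.0577 0.0585 0.0587] | -1 0.13 12 [0.0555 0.0571 0.058 ] | 

top axis z 0.038837132288359 ang 123.53850149906852 mid by barrel [0.54599398 0.22865228] len 0.17031474138726033 tips mid [0.54616833 0.22838926] len 0.20400032803591284
side axis z 0.03914116995550661 ang 123.13643933328355 mid by barrel [0.54553394 0.22620472] len 0.17087195542049274 tips mid [0.546405   0.22487037] len 0.20811949185833703
```

```bash
cat >> h.py <<'E'
def Rt(yaw,tilt=0): return R.from_euler('z',yaw,degrees=True)*R.from_euler('x',180,degrees=True)*R.from_euler('y',-tilt,degrees=True)
def delta(pos,yaw,tilt=0):
    o=robot.get_obs(); C=R.from_euler('xyz',o['ee_rot'])
    t=(C.inv()*Rt(yaw,tilt)).as_rotvec(); s=C.inv().apply(np.array(pos)-o['tool_pos'])*100
    print('now',o['tool_pos'].round(4),'delta',t.round(3),s.round(2)); return t,s
E
python3 -c "
from h import *
delta([.5457,.228,.13],123.4)"
```

```text
now [0.2164 0.5051 0.2044] delta [-0.002  0.     0.583] [-41.19 -12.49   7.46]
```

{"name": "move_arm", "arguments": {
  "deltas": [0, 0, 0.583, -41.2, -12.5, 4.0, -1, 0, 0, 0.583, -41.2, -12.5, 4.0, -1, 0, 0, 0.583, -41.2, -12.5, 4.0, -1, 0, 0, 0.583, -41.2, -12.5, 4.0, -1, 0, 0, 0.583, -41.2, -12.5, 4.0, -1, 0, 0, 0.583, -41.2, -12.5, 4.0, -1, 0, 0, 0.583, -41.2, -12.5, 4.0, -1, 0, 0, 0.583, -41.2, -12.5, 4.0, -1]
}}

```text
time: 0.9
tool_pos: [0.5224, 0.2475, 0.1678]
ee_rot: [-3.141, -0.0, 2.154]
wrist_force: [1.5, 1.2, -0.5]
width: 0.094
finger_force: 0.0
```

{"name": "move_arm", "arguments": {
  "deltas": [0, 0, 0, 0, 0, 0, -1, 0, 0, 0, 0, 0, 0, -1, 0, 0, 0, 0, 0, 0, -1]
}}

```text
time: 1.2
tool_pos: [0.5206, 0.2499, 0.1683]
ee_rot: [-3.141, -0.001, 2.155]
wrist_force: [-0.2, 0.1, 0.7]
width: 0.0941
finger_force: 0.0
```

```bash
python3 -c "
from h import *
delta([.5457,.228,.10],123.4);print(robot.get_obs()['ee_rot'])"
```

```text
now [0.5206 0.2499 0.1683] delta [-0.    -0.001  0.001] [-3.21  0.89  6.83]
[-3.14109867e+00 -8.27306742e-04  2.15462911e+00]
```

{"name": "move_arm", "arguments": {
  "deltas": [0, 0, 0, -3.2, 0.9, 3, -1, 0, 0, 0, -3.2, 0.9, 6.8, -1, 0, 0, 0, -3.2, 0.9, 6.8, -1, 0, 0, 0, -3.2, 0.9, 6.8, -1, 0, 0, 0, -3.2, 0.9, 6.8, -1]
}}

```text
time: 1.7
tool_pos: [0.5471, 0.229, 0.1032]
ee_rot: [3.138, 0.001, 2.156]
wrist_force: [-0.2, 0.6, 0.0]
width: 0.0938
finger_force: 0.0
```

```bash
python3 -c "
from h import *
delta([.5457,.228,.0215],123.4);snap('side','s1')"
```

```text
now [0.5471 0.229  0.1032] delta [0.004 0.001 0.002] [ 0.01 -0.2   8.17]
```

View pics/s1.png

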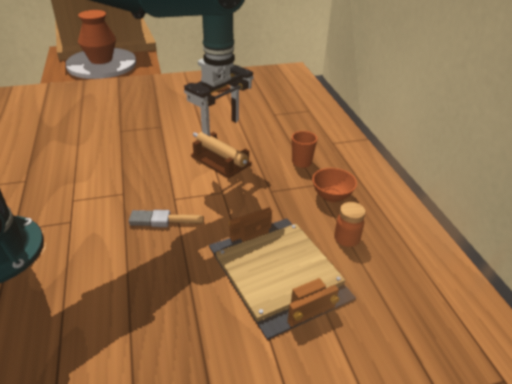

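The fingers at (205,120) and (236,108) straddle the roller's middle at (221,148). I descend, then close.

{"name": "move_arm", "arguments": {
  "deltas": [0, 0, 0, 0, -0.2, 2.7, -1, 0, 0, 0, 0, -0.2, 5.4, -1, 0, 0, 0, 0, -0.2, 7.4, -1, 0, 0, 0, 0, -0.2, 8.1, -1, 0, 0, 0, 0, -0.2, 8.1, -1, 0, 0, 0, 0, -0.2, 8.1, -1]
}}

```text
time: 2.35
tool_pos: [0.5462, 0.2269, 0.0216]
ee_rot: [3.138, 0.001, 2.154]
wrist_force: [1.0, 0.1, 0.8]
width: 0.0935
finger_force: 0.0
```

{"name": "move_arm", "arguments": {
  "deltas": [0, 0, 0, 0, 0, 0, 1, 0, 0, 0, 0, 0, 0, 1, 0, 0, 0, 0, 0, 0, 1, 0, 0, 0, 0, 0, 0, 1, 0, 0, 0, 0, 0, 0, 1, 0, 0, 0, 0, 0, 0, 1, 0, 0, 0, 0, 0, 0, 1, 0, 0, 0, 0, 0, 0, 1]
}}

```text
time: 3.15
tool_pos: [0.5459, 0.227, 0.0198]
ee_rot: [3.138, 0.0, 2.154]
wrist_force: [1.0, 0.8, -2.5]
width: 0.0355
finger_force: 30.0
```

{"name": "move_arm", "arguments": {
  "deltas": [0, 0, 0, 0, 0, -2, 1, 0, 0, 0, 0, 0, -6, 1, 0, 0, 0, 0, 0, -11, 1, 0, 0, 0, 0, 0, -13, 1, 0, 0, 0, 0, 0, -13, 1]
}}

```text
time: 3.65
tool_pos: [0.547, 0.227, 0.154]
ee_rot: [3.134, 0.002, 2.154]
wrist_force: [-0.4, 0.2, -1.7]
width: 0.035
finger_force: 30.0
```

```bash
cat >> h.py <<'E'
FC=np.array([.581,-.1957]);FY=13.4
OFF=np.zeros(3) # roller centre relative to grasp point, tool axes (m)
def tgt(y,z,tilt,x=0,L=.0):
    "TCP pose so that roller point L along axis (plunger +) is at frame (x,y,z)"
    Rm=Rt(FY+90,tilt); p=np.array([x,y]); c,s=np.cos(np.radians(FY)),np.sin(np.radians(FY))
    w=np.r_[FC+np.array([[c,-s],[s,c]])@p,z]
    return delta(w-Rm.apply(np.array([L,0,0])+OFF-[0,0,.019]),FY+90,tilt)
def pt(L):
    "roller point L in frame coords, mm"
    o=robot.get_obs();C=R.from_euler('xyz',o['ee_rot']); w=o['tool_pos']+C.apply(np.array([L,0,0])+OFF-[0,0,.019])
    c,s=np.cos(np.radians(FY)),np.sin(np.radians(FY)); q=np.array([[c,s],[-s,c]])@(w[:2]-FC)
    return np.r_[q,w[2]]*1000
E
python3 -c "
from h import *
tgt(-.025,.16,0)"
```

```text
now [0.547 0.227 0.154] delta [0.008 0.001 0.349] [-39.5  -21.3    1.23]
```

{"name": "move_arm", "arguments": {
  "deltas": [0, 0, 0.349, -39.5, -21.3, 0, 1, 0, 0, 0.349, -39.5, -21.3, 0, 1, 0, 0, 0.349, -39.5, -21.3, 0, 1, 0, 0, 0.349, -39.5, -21.3, 0, 1, 0, 0, 0.349, -39.5, -21.3, 0, 1, 0, 0, 0.349, -39.5, -21.3, 0, 1, 0, 0, 0.349, -39.5, -21.3, 0, 1, 0, 0, 0.349, -39.5, -21.3, 0, 1]
}}

```text
time: 4.45
tool_pos: [0.5785, -0.1736, 0.1459]
ee_rot: [-3.137, -0.003, 1.805]
wrist_force: [1.1, -0.2, -1.1]
width: 0.0352
finger_force: 30.0
```

```bash
python3 -c "
from h import *
tgt(-.025,.15,0)"
```

```text
now [ 0.5785 -0.1736  0.1459] delta [-0.004 -0.003  0.   ] [-4.72 -0.26  1.48]
```

{"name": "move_arm", "arguments": {
  "deltas": [0, 0, 0, 0, 0, 0, 1, 0, 0, 0, 0, 0, 0, 1, 0, 0, 0, 0, 0, 0, 1, 0, 0, 0, 0, 0, 0, 1]
}}

```text
time: 4.85
tool_pos: [0.5799, -0.1704, 0.1485]
ee_rot: [-3.14, -0.001, 1.807]
wrist_force: [1.1, -0.0, -0.9]
width: 0.0352
finger_force: 30.0
```

```bash
python3 -c "
from h import *
tgt(-.025,.15,0)"
```

```text
now [ 0.5799 -0.1704  0.1485] delta [-0.001 -0.001  0.002] [-4.99 -0.49  1.75]
```

{"name": "move_arm", "arguments": {
  "deltas": [0, 0, 0, -2.5, -0.25, 1, 1, 0, 0, 0, -5.0, -0.5, 1.75, 1, 0, 0, 0, -5.0, -0.5, 1.75, 1, 0, 0, 0, -5.0, -0.5, 1.75, 1, 0, 0, 0, -5.0, -0.5, 1.75, 1]
}}

```text
time: 5.35
tool_pos: [0.5872, -0.2204, 0.1325]
ee_rot: [3.141, -0.0, 1.807]
wrist_force: [-1.2, 0.3, -2.6]
width: 0.0355
finger_force: 30.0
```

```bash
python3 - <<'E'
from h import *
s=snap('top','t2');np.savez('top2',P=cloud(s));g=snap('side','s2');np.savez('side2',P=cloud(g))
print([pt(l).round(1) for l in(0,.114,-.093)], robot.get_obs()['tool_pos'])
cv2.imwrite('pics/b2.png',np.hstack([cv2.resize(s['image'][100:300,240:440],(400,400)),cv2.resize(g['image'][130:330,190:390],(400,400))])[...,::-1])
E
```

```text
[array([  0.3, -25.8, 151.7]), array([1.000e-01, 8.820e+01, 1.517e+02]), array([   0.5, -118.8,  151.7])] [ 0.58729237 -0.22068308  0.13269359]
```

View pics/b2.png

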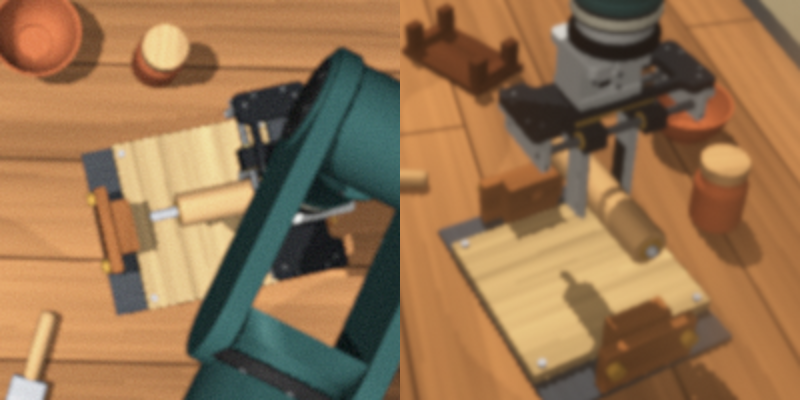

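The left crop (top view) shows the plunger at (163,215) in line with the left cheek (122,228). The right crop (side view) shows the pin end at (652,252), with the roller level. I now measure the held roller against the frame with the same cameras.

```bash
python3 - <<'E'
from h import *
from scipy.optimize import least_squares
c,s=np.cos(np.radians(FY)),np.sin(np.radians(FY));M=np.array([[c,-s],[s,c]])
for n in('top2','side2'):
    P=np.load(n+'.npz')['P'].reshape(-1,3);P=P[np.isfinite(P).all(1)]
    L=np.c_[(P[:,:2]-FC)@M,P[:,2]]
    for nm,y0,y1,r in(('plunger',.062,.088,.0055),('barrelA',.005,.055,.018),('barrelB',-.105,-.05,.018)):
        Q=L[(abs(L[:,0])<.022)&(L[:,1]>y0)&(L[:,1]<y1)&(abs(L[:,2]-.15)<.024)]
        if len(Q)<15: print(n,nm,len(Q));continue
        q=least_squares(lambda p:np.hypot(Q[:,0]-p[0]-p[2]*(Q[:,1]-Q[:,1].mean()),Q[:,2]-p[1])-r,[0,.15,0],loss='soft_l1',f_scale=.0015).x
        print(n,nm,len(Q),'y',Q[:,1].mean().round(4),'x,z',q.round(4))
    A=L[(abs(L[:,0])<.02)&(abs(L[:,2]-.15)<.03)];print('y range',A[:,1].min(),A[:,1].max(), np.sort(A[:,1])[-8:].round(4), np.sort(A[:,1])[:8].round(4))
# frame from originals with FC/FY
for n in('top0','side0'):
    P=np.load(n+'.npz')['P'].reshape(-1,3);P=P[np.isfinite(P).all(1)];L=np.c_[(P[:,:2]-FC)@M,P[:,2]]
    for sg in(1,-1):
        Q=L[(L[:,1]*sg>.118)&(L[:,1]*sg<.14)&(abs(L[:,0])<.08)&(L[:,2]>.054)&(L[:,2]<.08)]
        K=L[(L[:,1]*sg>.098)&(L[:,1]*sg<.112)&(abs(L[:,0])<.06)&(L[:,2]>.060)&(L[:,2]<.08)]
        print(n,sg,'post x mid',(np.percentile(Q[:,0],[2,98])).mean().round(4),Q[:,0].mean().round(4),'cheek x mid',np.percentile(K[:,0],[2,98]).mean().round(4),K[:,0].mean().round(4),'outer y',np.percentile(Q[:,1],98).round(4),'cheek z',np.median(K[:,2]).round(4))
E
```

```text
top2 plunger 62 y 0.0753 x,z [-0.0011  0.1505 -0.0156]
top2 barrelA 407 y 0.0299 x,z [-0.0006  0.1507  0.0041]
top2 barrelB 0
y range -0.030436884385177176 0.08909423564141397 [0.0861 0.0864 0.0868 0.0872 0.0877 0.0885 0.0886 0.0891] [-0.0304 -0.0296 -0.029  -0.0198 -0.0177 -0.0172 -0.017  -0.0167]
side2 plunger 0
side2 barrelA 101 y 0.0204 x,z [0.     0.1516 0.0037]
side2 barrelB 534 y -0.0782 x,z [ 0.0004  0.1522 -0.0018]
y range -0.11834978941379408 0.041102579232521017 [0.0378 0.0379 0.0386 0.0391 0.0396 0.0397 0.0407 0.0411] [-0.1183 -0.1177 -0.1176 -0.1174 -0.1174 -0.1168 -0.1165 -0.1165]
top0 1 post x mid 0.0002 -0.0005 cheek x mid 0.0005 0.0 outer y 0.1312 cheek z 0.0636
top0 -1 post x mid 0.0003 -0.0003 cheek x mid 0.0001 0.0003 outer y -0.1186 cheek z 0.0636
side0 1 post x mid -0.0012 -0.0027 cheek x mid -0.0 -0.0012 outer y 0.1302 cheek z 0.0641
side0 -1 post x mid -0.0009 -0.0019 cheek x mid -0.0002 -0.0009 outer y -0.1182 cheek z 0.0643
```

```bash
python3 -c "
from h import *
tgt(.084,.09,14,0,.114)"
```

```text
now [ 0.5873 -0.2207  0.1327] delta [ 0.001 -0.244  0.002] [-0.54 -0.04  3.36]
```

{"name": "move_arm", "arguments": {
  "deltas": [0, -0.12, 0, 0, 0, 0.5, 1, 0, -0.244, 0, -0.5, 0, 1.5, 1, 0, -0.244, 0, -0.5, 0, 3.4, 1, 0, -0.244, 0, -0.5, 0, 3.4, 1, 0, -0.244, 0, -0.5, 0, 3.4, 1, 0, -0.244, 0, -0.5, 0, 3.4, 1]
}}

```text
time: 6.05
tool_pos: [0.589, -0.2273, 0.0996]
ee_rot: [3.139, 0.245, 1.804]
wrist_force: [0.0, -0.5, -1.8]
width: 0.0352
finger_force: 30.0
```

```bash
python3 -c "
from h import *
print(pt(.114),pt(-.093));tgt(.086,.0488,14,0,.114)"
```

```text
[ 0.51245228 82.59737396 90.35424033] [   0.35425556 -118.20964715  140.60874506]
now [ 0.589  -0.2273  0.0996] delta [ 0.002  0.001 -0.001] [ 1.34 -0.06  3.96]
```

{"name": "move_arm", "arguments": {
  "deltas": [0, 0, 0, 0.4, -0.05, 1.2, 1, 0, 0, 0, 0.9, -0.05, 2.6, 1, 0, 0, 0, 1.2, -0.05, 3.6, 1, 0, 0, 0, 1.34, -0.05, 3.96, 1, 0, 0, 0, 1.34, -0.05, 3.96, 1, 0, 0, 0, 1.34, -0.05, 3.96, 1]
}}

```text
time: 6.65
tool_pos: [0.587, -0.2236, 0.0564]
ee_rot: [3.141, 0.244, 1.805]
wrist_force: [-0.6, -0.4, -2.4]
width: 0.0353
finger_force: 30.0
```

```bash
python3 -c "
from h import *
print(pt(.114),robot.get_obs()['wrist_force']);tgt(.0945,.0488,14,0,.114)
s=snap('side');cv2.imwrite('pics/b3.png',cv2.resize(s['image'][130:330,190:390],(600,600))[...,::-1])"
```

```text
[-0.6531446  86.64550447 47.26289767] [-0.58799471 -0.43727985 -2.38337548]
now [ 0.587  -0.2236  0.0564] delta [ 0. -0.  0.] [ 0.72  0.06 -0.34]
```

View pics/b3.png

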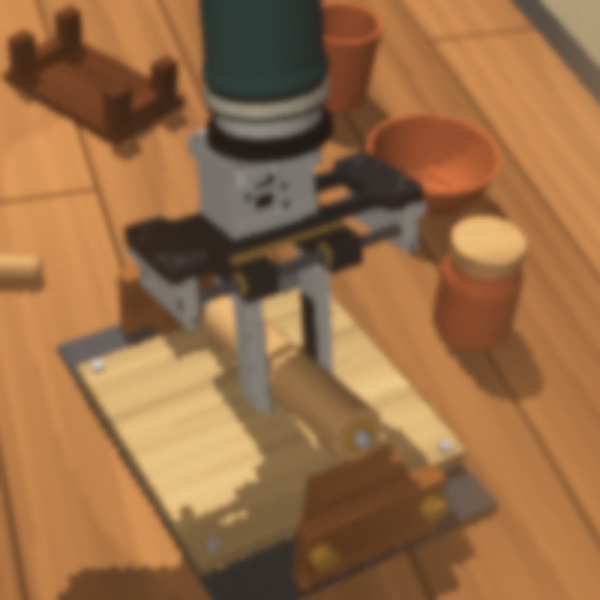

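The pin end at (362,438) clears the near cheek, and there is no contact force. I advance gently towards the hole.

{"name": "move_arm", "arguments": {
  "deltas": [0, 0, 0, 0.2, 0.05, -0.2, 1, 0, 0, 0, 0.4, 0.05, -0.27, 1, 0, 0, 0, 0.6, 0.05, -0.32, 1, 0, 0, 0, 0.72, 0.05, -0.35, 1, 0, 0, 0, 0.72, 0.05, -0.35, 1]
}}

```text
time: 7.2
tool_pos: [0.5855, -0.2155, 0.058]
ee_rot: [3.141, 0.244, 1.805]
wrist_force: [0.2, -1.0, -2.8]
width: 0.0349
finger_force: 30.0
```

```bash
python3 -c "
from h import *
print(pt(.114),robot.get_obs()['wrist_force']);tgt(.099,.0488,14,0,.114)"
```

```text
[-0.30612898 94.89008755 48.91982008] [ 0.16059723 -0.98422624 -2.76344351]
now [ 0.5855 -0.2155  0.058 ] delta [ 0. -0.  0.] [ 0.4   0.03 -0.09]
```

{"name": "move_arm", "arguments": {
  "deltas": [0, 0, 0, 0.2, 0.03, -0.05, 1, 0, 0, 0, 0.4, 0.03, -0.09, 1, 0, 0, 0, 0.4, 0.03, -0.09, 1]
}}

```text
time: 7.5
tool_pos: [0.5847, -0.2114, 0.0577]
ee_rot: [-3.141, 0.244, 1.805]
wrist_force: [-0.4, -0.1, -2.0]
width: 0.0351
finger_force: 30.0
```

```bash
python3 -c "
from h import *
print(pt(.114),robot.get_obs()['wrist_force']);tgt(.104,.0488,14,0,.114)"
```

```text
[-5.86758731e-02  9.90373645e+01  4.86756457e+01] [-0.35197075 -0.1431442  -1.95575967]
now [ 0.5847 -0.2114  0.0577] delta [-0.    -0.001  0.   ] [ 0.48  0.   -0.14]
```

{"name": "move_arm", "arguments": {
  "deltas": [0, 0, 0, 0.25, 0, -0.07, 1, 0, 0, 0, 0.48, 0, -0.13, 1, 0, 0, 0, 0.48, 0, -0.13, 1]
}}

```text
time: 7.8
tool_pos: [0.5842, -0.2081, 0.0589]
ee_rot: [3.141, 0.247, 1.805]
wrist_force: [0.7, -5.2, -2.0]
width: 0.0348
finger_force: 30.0
```

```bash
python3 -c "
from h import *
print(pt(.114),robot.get_obs()['wrist_force']);tgt(.107,.0488,14,0,.114)"
```

```text
[  0.17249868 102.37134779  49.46965486] [ 0.72870164 -5.24939532 -1.95784255]
now [ 0.5842 -0.2081  0.0589] delta [0.001 0.003 0.   ] [ 0.47 -0.02 -0.02]
```

Contact at y≈102 mm with about 5 N, so the tip is at the hole's bottom. Next I compress the spring.

```bash
python3 -c "
from h import *
tgt(.102,.0488,14,0,.107);tgt(.102,.0488,14,0,.101)"
```

```text
now [ 0.5842 -0.2081  0.0589] delta [0.001 0.003 0.   ] [ 0.69 -0.02  0.1 ]
now [ 0.5842 -0.2081  0.0589] delta [0.001 0.003 0.   ] [ 1.29 -0.02  0.1 ]
```

{"name": "move_arm", "arguments": {
  "deltas": [0, 0.003, 0, 0.23, 0, 0.03, 1, 0, 0.003, 0, 0.46, 0, 0.06, 1, 0, 0.003, 0, 0.7, 0, 0.1, 1, 0, 0.003, 0, 0.7, 0, 0.1, 1]
}}

```text
time: 8.2
tool_pos: [0.5829, -0.2028, 0.0567]
ee_rot: [3.14, 0.246, 1.805]
wrist_force: [2.2, -7.0, 0.1]
width: 0.035
finger_force: 30.0
```

```bash
python3 -c "
from h import *
print(pt(.107),robot.get_obs()['wrist_force']);tgt(.102,.0488,14,0,.101)"
```

```text
[  0.22704493 101.0716416   49.03822207] [ 2.18149195 -7.02703307  0.14079128]
now [ 0.5829 -0.2028  0.0567] delta [ 0.001  0.002 -0.   ] [ 0.7  -0.02  0.02]
```

{"name": "move_arm", "arguments": {
  "deltas": [0, 0.002, 0, 0.25, 0, 0.0, 1, 0, 0.002, 0, 0.5, 0, 0.02, 1, 0, 0.002, 0, 0.75, 0, 0.02, 1, 0, 0.002, 0, 0.75, 0, 0.02, 1]
}}

```text
time: 8.6
tool_pos: [0.5817, -0.1971, 0.0555]
ee_rot: [3.14, 0.247, 1.804]
wrist_force: [1.1, -9.4, -0.7]
width: 0.0352
finger_force: 30.0
```

```bash
python3 -c "
from h import *
print(pt(.101),robot.get_obs()['wrist_force']);
for a in (10.5,7,3.5,0):tgt(.1025,.0488,a,0,.101)"
```

```text
[  0.31648425 101.0313714   49.22943042] [ 1.09630969 -9.39621076 -0.67409952]
now [ 0.5817 -0.1971  0.0555] delta [ 0.002  0.064 -0.   ] [ 0.29 -0.03  0.64]
now [ 0.5817 -0.1971  0.0555] delta [ 0.002  0.125 -0.   ] [ 0.47 -0.03  1.25]
now [ 0.5817 -0.1971  0.0555] delta [ 0.002  0.186 -0.   ] [ 0.68 -0.04  1.84]
now [ 0.5817 -0.1971  0.0555] delta [ 0.002  0.247 -0.   ] [ 0.92 -0.04  2.42]
```

{"name": "move_arm", "arguments": {
  "deltas": [0, 0.03, 0, 0.2, -0.02, 0.32, 1, 0, 0.064, 0, 0.35, -0.03, 0.64, 1, 0, 0.095, 0, 0.46, -0.03, 0.95, 1, 0, 0.125, 0, 0.55, -0.03, 1.25, 1, 0, 0.125, 0, 0.55, -0.03, 1.25, 1]
}}

```text
time: 9.1
tool_pos: [0.5812, -0.1965, 0.0416]
ee_rot: [3.139, 0.122, 1.803]
wrist_force: [1.6, -10.8, -0.8]
width: 0.0352
finger_force: 30.0
```

```bash
python3 -c "
from h import *
print(pt(.101),pt(-.093),robot.get_obs()['wrist_force'],robot.get_obs()['wrist_torque']);
for a in (5,3.5,0):tgt(.1035,.0488,a,0,.101)"
```

```text
[  0.17617014 101.77198435  48.09127682] [ -0.22491033 -90.77567674  71.78172515] [  1.55903105 -10.76942507  -0.84743338] [-1.88967955 -0.26008457  0.0758823 ]
now [ 0.5812 -0.1965  0.0416] delta [ 0.002  0.035 -0.002] [ 0.24 -0.    0.26]
now [ 0.5812 -0.1965  0.0416] delta [ 0.002  0.061 -0.002] [ 0.3  -0.    0.52]
now [ 0.5812 -0.1965  0.0416] delta [ 0.002  0.122 -0.002] [ 0.47 -0.    1.13]
```

{"name": "move_arm", "arguments": {
  "deltas": [0, 0.03, 0, 0.18, 0, 0.28, 1, 0, 0.061, 0, 0.3, 0, 0.52, 1, 0, 0.09, 0, 0.38, 0, 0.82, 1, 0, 0.122, 0, 0.47, 0, 1.13, 1, 0, 0.122, 0, 0.47, 0, 1.13, 1]
}}

```text
time: 9.6
tool_pos: [0.5804, -0.1936, 0.0291]
ee_rot: [3.139, 0.001, 1.802]
wrist_force: [2.6, -10.3, -2.5]
width: 0.0349
finger_force: 30.0
```

```bash
python3 -c "
from h import *
print(pt(.101),pt(-.093),robot.get_obs()['wrist_force'],robot.get_obs()['wrist_torque']);
for y in (.0985,.094,.091):tgt(y,.0488,0,0,.101)
s=snap('side');cv2.imwrite('pics/b4.png',cv2.resize(s['image'][180:330,210:360],(600,600))[...,::-1])"
```

```text
[  0.11383572 103.19383176  47.94770773] [ -0.33944545 -90.80552588  48.15693136] [  2.56997238 -10.33213131  -2.48183692] [-2.04620122 -0.34911517  0.06249826]
now [ 0.5804 -0.1936  0.0291] delta [ 0.002  0.001 -0.002] [-0.47  0.01 -0.07]
now [ 0.5804 -0.1936  0.0291] delta [ 0.002  0.001 -0.002] [-0.92  0.01 -0.07]
now [ 0.5804 -0.1936  0.0291] delta [ 0.002  0.001 -0.002] [-1.22  0.01 -0.07]
```

View pics/b4.png

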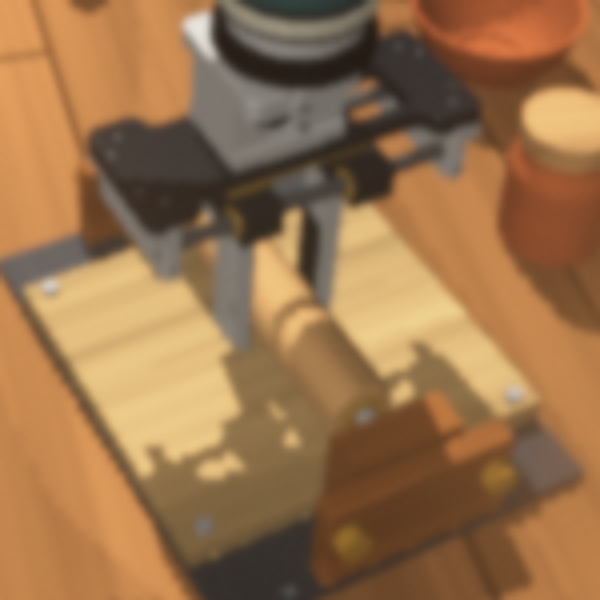

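{"name": "move_arm", "arguments": {
  "deltas": [0, 0, 0, -0.15, 0, -0.07, 1, 0, 0, 0, -0.3, 0, -0.07, 1, 0, 0, 0, -0.45, 0, -0.07, 1, 0, 0, 0, -0.45, 0, -0.07, 1]
}}

```text
time: 10.05
tool_pos: [0.5813, -0.1967, 0.03]
ee_rot: [3.139, 0.0, 1.804]
wrist_force: [1.0, -9.0, -1.2]
width: 0.0355
finger_force: 30.0
```

```bash
python3 -c "
from h import *
print(pt(.101),pt(-.093),robot.get_obs()['wrist_force'],robot.get_obs()['wrist_torque']);
for y in (.094,.092):tgt(y,.0488,0,0,.101)"
```

```text
[ 0.12174701 99.95009179 48.92961881] [-8.66300089e-02 -9.40497810e+01  4.90066971e+01] [ 0.98954025 -9.01204268 -1.21429723] [-1.81755849 -0.25068553  0.06315443]
now [ 0.5813 -0.1967  0.03  ] delta [ 0.002  0.    -0.001] [-0.59 -0.    0.02]
now [ 0.5813 -0.1967  0.03  ] delta [ 0.002  0.    -0.001] [-0.79 -0.    0.02]
```

{"name": "move_arm", "arguments": {
  "deltas": [0, 0, 0, -0.15, 0, 0, 1, 0, 0, 0, -0.3, 0, 0, 1, 0, 0, 0, -0.45, 0, 0, 1, 0, 0, 0, -0.45, 0, 0, 1]
}}

```text
time: 10.45
tool_pos: [0.5821, -0.2002, 0.0297]
ee_rot: [3.14, -0.001, 1.804]
wrist_force: [0.6, -7.1, -1.2]
width: 0.035
finger_force: 30.0
```

```bash
python3 -c "
from h import *
print(pt(.101),pt(-.093),robot.get_obs()['wrist_force'],robot.get_obs()['wrist_torque']);
for y in (.094,.092):tgt(y,.0488,0,0,.101)"
```

```text
[ 0.10368106 96.36632395 48.821647  ] [-8.50095013e-02 -9.76333899e+01  4.85470041e+01] [ 0.57744131 -7.09986424 -1.21961987] [-1.49164604 -0.23452718  0.05332674]
now [ 0.5821 -0.2002  0.0297] delta [ 0.002 -0.001 -0.001] [-0.24 -0.   -0.01]
now [ 0.5821 -0.2002  0.0297] delta [ 0.002 -0.001 -0.001] [-0.44 -0.   -0.01]
```

{"name": "move_arm", "arguments": {
  "deltas": [0, 0, 0, -0.15, 0, 0, 1, 0, 0, 0, -0.3, 0, 0, 1, 0, 0, 0, -0.3, 0, 0, 1, 0, 0, 0, -0.3, 0, 0, 1]
}}

```text
time: 10.85
tool_pos: [0.5826, -0.2024, 0.0295]
ee_rot: [3.14, -0.003, 1.804]
wrist_force: [1.3, -6.5, -1.9]
width: 0.0352
finger_force: 30.0
```

```bash
python3 -c "
from h import *
print(pt(.101),pt(-.093),robot.get_obs()['wrist_force'],robot.get_obs()['wrist_torque'])"
```

```text
[7.52834513e-02 9.40785621e+01 4.87499751e+01] [-6.48892523e-02 -9.99206786e+01  4.82256112e+01] [ 1.32497513 -6.46960734 -1.87898687] [-1.26330777 -0.18655169  0.03761728]
```

{"name": "move_arm", "arguments": {
  "deltas": [0, 0, 0, -0.1, 0, 0, 1, 0, 0, 0, -0.2, 0, 0, 1, 0, 0, 0, -0.2, 0, 0, 1, 0, 0, 0, -0.2, 0, 0, 1]
}}

```text
time: 11.25
tool_pos: [0.583, -0.2039, 0.0293]
ee_rot: [3.14, -0.003, 1.804]
wrist_force: [0.7, -5.6, -2.3]
width: 0.035
finger_force: 30.0
```

```bash
python3 -c "
from h import *
print(pt(.101),pt(-.093),robot.get_obs()['wrist_force'],robot.get_obs()['wrist_torque'])
s=snap('side');cv2.imwrite('pics/b5.png',cv2.resize(s['image'][180:330,210:360],(600,600))[...,::-1])"
```

```text
[4.59490757e-02 9.25200291e+01 4.86774886e+01] [-6.31039154e-02 -1.01478754e+02  4.79989568e+01] [ 0.70769366 -5.5602268  -2.3028371 ] [-1.16601176 -0.18208335  0.06153605]
```

View pics/b5.png

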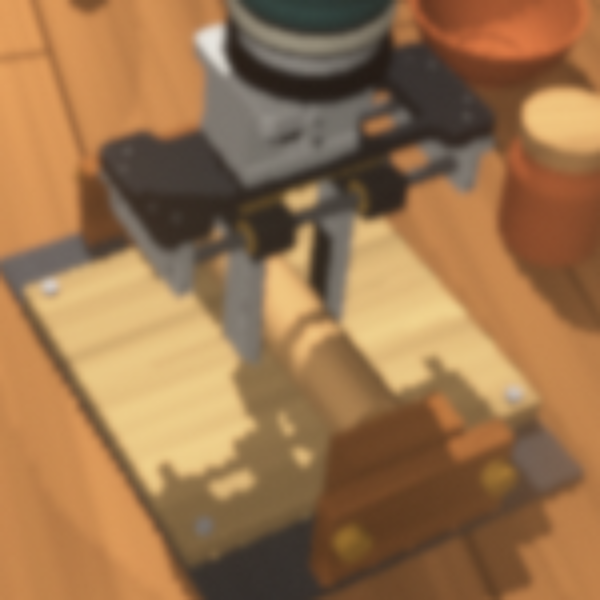

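The barrel's end is now behind the cheek near (365,420). The spring force has fallen to about 5.6 N, so about 3 mm is still pressed in and the pin is in its hole. I open and retreat upward.

{"name": "move_arm", "arguments": {
  "deltas": [0, 0, 0, 0, 0, 0, 0.2, 0, 0, 0, 0, 0, 0, -0.2, 0, 0, 0, 0, 0, 0, -0.6, 0, 0, 0, 0, 0, 0, -1, 0, 0, 0, 0, 0, 0, -1, 0, 0, 0, 0, 0, 0, -1, 0, 0, 0, 0, 0, 0, -1, 0, 0, 0, 0, 0, 0, -1]
}}

```text
time: 12.1
tool_pos: [0.5821, -0.2015, 0.0287]
ee_rot: [3.141, -0.008, 1.805]
wrist_force: [0.4, -0.1, -0.5]
width: 0.0905
finger_force: 0.0
```

{"name": "move_arm", "arguments": {
  "deltas": [0, 0, 0, 0, 0, -2, -1, 0, 0, 0, 0, 0, -5, -1, 0, 0, 0, 0, 0, -9, -1, 0, 0, 0, 0, 0, -13, -1, 0, 0, 0, 0, 0, -15, -1, 0, 0, 0, 0, 0, -15, -1, 0, 0, 0, 0, 0, -15, -1]
}}

```text
time: 12.8
tool_pos: [0.5822, -0.2027, 0.1781]
ee_rot: [-3.141, -0.008, 1.805]
wrist_force: [0.3, 0.9, -0.3]
width: 0.0942
finger_force: 0.0
```

```bash
python3 - <<'E'
from h import *
from scipy.optimize import least_squares
c,s=np.cos(np.radians(FY)),np.sin(np.radians(FY));M=np.array([[c,-s],[s,c]])
g=snap('side');t=snap('top')
for n,S in(('side',g),('top',t)):
    P=cloud(S).reshape(-1,3);P=P[np.isfinite(P).all(1)];L=np.c_[(P[:,:2]-FC)@M,P[:,2]]
    for y0,y1 in((-.085,-.05),(-.05,0),(0,.04),(.04,.07)):
        Q=L[(abs(L[:,0])<.02)&(L[:,1]>y0)&(L[:,1]<y1)&(L[:,2]>.045)&(L[:,2]<.075)]
        if len(Q)<20: continue
        q=least_squares(lambda p:np.hypot(Q[:,0]-p[0],Q[:,2]-p[1])-.018,[0,.05],loss='soft_l1',f_scale=.0015).x
        print(n,y0,y1,len(Q),q.round(4))
    B=L[(abs(L[:,0])<.008)&(L[:,2]>.055)&(L[:,2]<.072)&(abs(L[:,1])<.092)];print('barrel y',B[:,1].min(),B[:,1].max())
cv2.imwrite('pics/b6.png',np.hstack([cv2.resize(t['image'][120:280,260:420],(400,400)),cv2.resize(g['image'][180:330,210:360],(400,400))])[...,::-1])
E
```

```text
side -0.085 -0.05 289 [-0.0001  0.0474]
side -0.05 0 369 [-0.0002  0.0471]
side 0 0.04 264 [-0.0004  0.0469]
side 0.04 0.07 181 [-0.0006  0.0469]
barrel y -0.09196397247966048 0.07255505420671494
top -0.05 0 218 [-0.0006  0.0464]
top 0 0.04 263 [-0.0006  0.0463]
top 0.04 0.07 202 [-0.0006  0.046 ]
barrel y -0.03822973516217428 0.07626776496662913
```

View pics/b6.png

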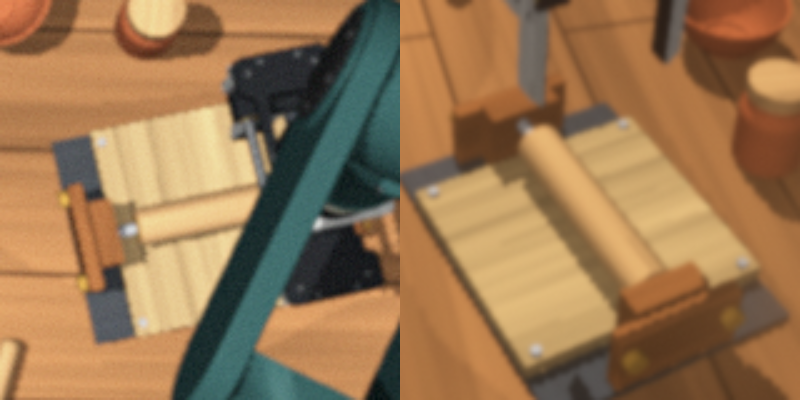

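The roller hangs level between the cheeks: plunger in the left cheek at (128,230), and the barrel running to the near cheek at (665,275). The axis is at about 47 mm and the barrel ends match a seated roller.

```bash
python3 -c "
from bench import robot
print(robot.close_job())"
```

```text
the job is handed in; nothing more can be done
None
```

The roller hangs level in both bearing holes and is let go. The last pictures show the arm clear of it and the nearby pottery standing as before. I handed the job in at about 13 s, and no verdict came back.

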